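# Hang the rock basket on the spring weighing arm

## Robot

A 6-joint arm with a two-finger parallel gripper is mounted at the origin on a cart in front of the work surface, level with it; the furniture and walls round the work are solid. World frame = base frame: x ahead of the robot, y to its left, z up, the work surface at z = 0. Lengths are in m, angles in rad, forces in N, time in s.
With the tool pointing down it reaches from about 0.425 to 0.95 m from the base axis. Payload 3.5 kg.
Tool frame: the origin (TCP) lies at the very end of the fingers, on their centre line; the grasp point (between the pads) lies 19 mm behind it (env.grip_depth is the z of the grasp point in the tool frame, in m); z points along the fingers, y is the line along which they close (so a half turn about z gives the same grasp; the last joint's range is limited). The gripper opens to 85 mm and grips with 20 to 120 N. Pads are 22 mm wide; open, the fingers measure 114 mm over their backs; the gripper's body (76 mm by 85 mm) begins 54 mm behind the grasp point. The pads swing forward as they close: fully open they stand 13 mm farther back than shut.
Start: joints at [-0.15, 0.286, 1.577, -0, 1.279, -0.15], TCP at [0.675, 0, 0.231] pointing down, gripper open.
Joint ranges: [-2.77, 2.77], [-0.9, 2.22], [0.21, 2.48], [-1.53, 4.67], [0.24, 2.81], [-2.84, 2.84]. Speed limits (rad/s): [2.79, 2.79, 3.14, 3.14, 3.14, 3.14].

## Interface

Orientations are given as a unit quaternion [x, y, z, w].
In Python, from station import sense, read_camera, env gives the robot as it stands.
- The arm moves only by the tool arm_command, never from a script. Its argument "moves" is a list of rows, each an object of numbers: "x", "y", "z": the shift along the tool's x, y, z in m; "wx", "wy", "wz": the turn, a rotation vector about the tool's x, y, z in rad; "gripper": the opening in per cent of the stroke, from 0 (shut) to 100 (fully open). A call has 1 to 10 rows; each row shifts and turns the commanded pose from where the row before left it, along the tool's axes as they then stand; what a row does not reach is not made up. A row lasts 1/12 s, in which the tool goes at most 41.7 mm and 7.16 degrees, less where a joint would pass 70% of its speed; a pose out of reach is approached as far as the arm can. A call with a gripper value outside its range is refused whole. The fingers move at their own pace and stop on an object; the grip force is fixed at half the most. Time passes only in rows, so rows that do not move let the fingers close. It gives the time, the measured TCP pose, the force, the opening and the grip force at its end, in the units of the state.
- sense(): the state, without advancing time (a new reading comes with each control period).
- read_camera(name): name is "scene" or "side" or "wrist"; returns a dict with "image" (400x640x3 uint8, red, green, blue), "camera_matrix" (3x3 intrinsics, pixels), "xyz" and "rotation" of the camera in the world. Camera axes: x right, y up, looking along -z (the intrinsics and any distortion apply to the point x, -y, -z); pixel columns grow to the right and rows downward; lengths in m; the calibration is good to about 2 mm. A picture is of the moment at which its call begins. There is no depth.
- env.sign_off(): hands the job in; it is judged then, once.
The state is a dict: "time_s": time; "joint_pos": joint angles; "dq": joint speeds; "joint_torque": joint torques, N m; "ee_pos": TCP position; "tool_rot": TCP orientation; "contact_force": force on the tool from outside, world axes, zero at the start; "moment": the same for the moment, N m; "opening": finger opening in m; "gripper_force": force on a finger pad.
Only numpy, scipy, OpenCV 4.12 (cv2) and the standard library are available. Lean on these libraries where they do the work, as an engineer would, in place of code of your own. Each camera call takes 0.05 s, during which the arm holds its last target. There are 200 camera calls.

## Task

Hang the wire basket that holds the rock on the hook at the end of the spring weighing arm. Keep hold of it and ease it down as the arm sinks, and let go only once the arm has sunk to where it carries the weight and stands still. Leave the empty basket where it is.

Things in the scene. Friction and masses are not known exactly. Their poses are not given: they have to be found in the camera images.
- hook_seat (a point): Where the crossbar's middle rests in the hook at the arm's tip, 200 mm up unloaded. Its x (level when unloaded) points back along the arm to the stand; the seated bar lies along its y. Open V trough of two wires, lips 20 mm above and 28 mm before and behind this point, catching a bar 12 mm off. Enter along +x from 80 mm or more in front of the tip (-x), bar 25 to 35 mm above the seat, then lower.
- spring_arm (a joint): Angle (rad) of the 12 mm wide arm, 200 mm from pivot to hook, underside 20 mm below the seat, on a fixed stand 192 mm high that is placed and turned anew. 0 unloaded, growing as the hook sinks, stop 0.55. Spring 1.9 N m/rad, well damped. Carrying basket and rock alone it settles at about 0.30 (0.27 to 0.33): hook 60 mm (54 to 66) lower, sinking nearly straight down (under 3 mm sideways).
- full_basket_tab (a point): Centre of the grip tab of the basket to hang: the one holding a rust-brown rock (50 x 48 x 37 mm, fixed in it), about 0.29 kg in all. 153 mm above the basket's underside, 38 mm above the crossbar's axis. Grey upright block, 26 mm along the basket's x, 14 mm thick along its y (grasp across this), top 20 mm above this point. z up. A half turn of the basket makes no difference.
- full_basket_bar (a point): Middle of the crossbar of the same basket: round steel bar 10 mm thick, 70 mm long along the basket's y axis, its axis 115 mm above the basket's underside. Basket 74 x 74 mm, rim 38 mm (rock 41 mm) above its underside, so 69 mm are clear between rock and crossbar for the hook to enter along the basket's x.
- empty_basket: The other basket, same shape and size (74 x 74 mm, tab top 173 mm high), but with nothing in it: leave it. Origin: centre of its underside. The two baskets may have changed places.

How it is judged:
On the way:
1. the basket with the rock is on the hook (bar within 15 mm of the seat) and the arm stands still at its loaded height (0.22 to 0.40 rad) while the gripper still holds the basket (distance between full_basket_bar and hook_seat below 0.015 m and value of joint spring_arm between 0.22 and 0.4 rad and velocity of joint spring_arm between -0.08 and 0.08 rad/s and contact force between the fingers and full_basket above 0.5 N), for 0.2 s.
At the end, for the whole second after the job is handed in: The basket with the rock hangs by its crossbar in the hook (bar within 15 mm of the seat, basket within 15 degrees of upright), the arm stands still at its loaded height (0.22 to 0.40 rad), and the empty basket is within 30 mm of where it stood (distance between full_basket_bar and hook_seat below 0.015 m and angle between full_basket_bar's own z axis and vertical below 0.26 rad and value of joint spring_arm between 0.22 and 0.4 rad and velocity of joint spring_arm between -0.08 and 0.08 rad/s and distance of empty_basket from where it was at the start of the episode below 0.03 m); the robot touches nothing.
It fails at once if the empty basket is shoved more than 50 mm (distance of empty_basket from where it was at the start of the episode above 0.05 m).
It also fails if it takes over 48 s, if anything falls off the work surface, if the arm or the gripper's body presses on something with over 40 N, if the wrist force passes 120 N, or if a joint passes its speed limit or range.

## Working session

There is one attempt and no reset: what is moved stays moved. The work goes in short steps, Python scripts to look and compute and a tool call to move; the robot and the scene stay as the last step left them, time stands still between calls to the robot, and variables do not carry over. Pictures are saved under pics/ and viewed, at most 10 in all, crops included, and the job is handed in when it is done.

Besides the shell and the picture viewer there is one more tool, called after "Call:" as a command line: name --argument value ..., lists and objects as JSON in quotes. arm_command: Moves the arm, as the interface text tells. Its arguments: {"type":"object","properties":{"moves":{"type":"array","items":{"type":"object","properties":{"x":{"type":"number"},"y":{"type":"number"},"z":{"type":"number"},"wx":{"type":"number"},"wy":{"type":"number"},"wz":{"type":"number"},"gripper":{"type":"number"}}}}},"required":["moves"]}

```bash
mkdir -p pics; cat > h.py <<'E'
import numpy as np, cv2
from station import sense, read_camera, env
def snap(n,f):
    c=read_camera(n); cv2.imwrite('pics/'+f,c['image'][:,:,::-1]); np.savez('pics/'+f+'.npz',**{k:np.array(c[k]) for k in('image','camera_matrix','xyz','rotation')}); return c
def R(c):
    r=np.array(c['rotation'])
    if r.shape==(3,3): return r
    from scipy.spatial.transform import Rotation as Q
    return Q.from_quat(r).as_matrix()
def ray(c,u,v):
    d=np.linalg.inv(c['camera_matrix'])@np.array([u,v,1.]); d=R(c)@(d*[1,-1,-1]); return np.array(c['xyz']),d/np.linalg.norm(d)
def onz(c,u,v,z):
    o,d=ray(c,u,v); return o+d*(z-o[2])/d[2]
def tri(*obs):
    A=np.zeros((3,3));b=np.zeros(3)
    for c,u,v in obs:
        o,d=ray(c,u,v);P=np.eye(3)-np.outer(d,d);A+=P;b+=P@o
    p=np.linalg.solve(A,b); return p,[np.linalg.norm(np.cross(p-ray(c,u,v)[0],ray(c,u,v)[1])) for c,u,v in obs]
def proj(c,p):
    q=R(c).T@(np.array(p)-c['xyz']); q=c['camera_matrix']@(q*[1,-1,-1]); return q[:2]/q[2]
def load(f): return dict(np.load('pics/'+f+'.npz'))
E
python3 - <<'E'
from h import *
for n in('scene','side'):
    c=snap(n,n+'0.png'); print(n,c['xyz'],R(c)[:,2],[k for k in c])
s=sense(); print(s['time_s'],s['tool_rot'],s['opening'],s['contact_force'])
E
```

```text
scene [0.18182255 0.71500506 0.56223576] [-0.4854186   0.73609019  0.47174147] ['image', 'camera_matrix', 'xyz', 'rotation']
side [0.23112552 0.8692112  0.50072846] [-0.37834655  0.84909754  0.3686289 ] ['image', 'camera_matrix', 'xyz', 'rotation']
0.1 [ 7.07105436e-01  7.07107290e-01 -6.40573715e-04 -8.79153613e-04] 0.08533344171579321 [-0.02266196  0.3756668  -0.47224002]
```

View pics/scene0.png

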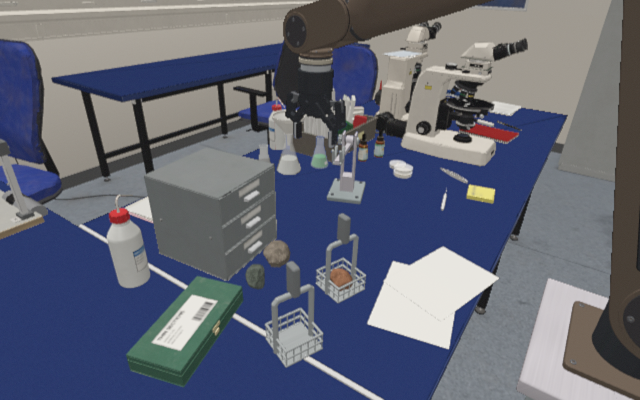

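View pics/side0.png

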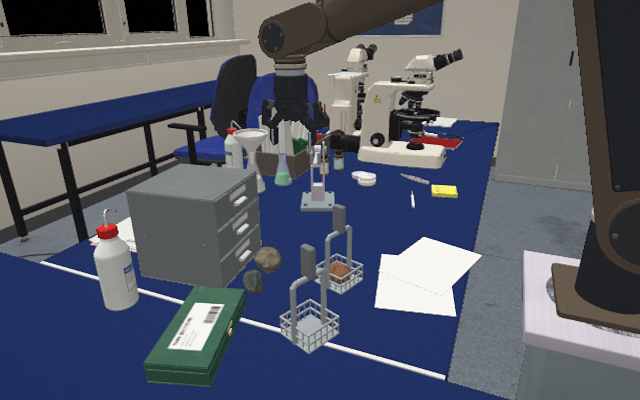

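The full basket is in the middle (scene tab ~(344,228), rock ~(341,278)). The empty one is nearer the camera (tab ~(293,278)). The stand base is at ~(347,190), with its arm top near (350,125). I'll zoom in on both views.

```bash
python3 - <<'E'
from h import *
a=load('scene0.png')['image'];b=load('side0.png')['image']
A=cv2.resize(a[100:220,310:410],None,fx=4,fy=4,interpolation=cv2.INTER_CUBIC);B=cv2.resize(b[110:230,270:370],None,fx=4,fy=4,interpolation=cv2.INTER_CUBIC)
cv2.imwrite('pics/z1.png',np.hstack([A,B])[:,:,::-1])
A=cv2.resize(a[200:320,300:400],None,fx=4,fy=4,interpolation=cv2.INTER_CUBIC);B=cv2.resize(b[190:310,290:390],None,fx=4,fy=4,interpolation=cv2.INTER_CUBIC)
cv2.imwrite('pics/z2.png',np.hstack([A,B])[:,:,::-1])
E
```

```text
(no output)
```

View pics/z1.png

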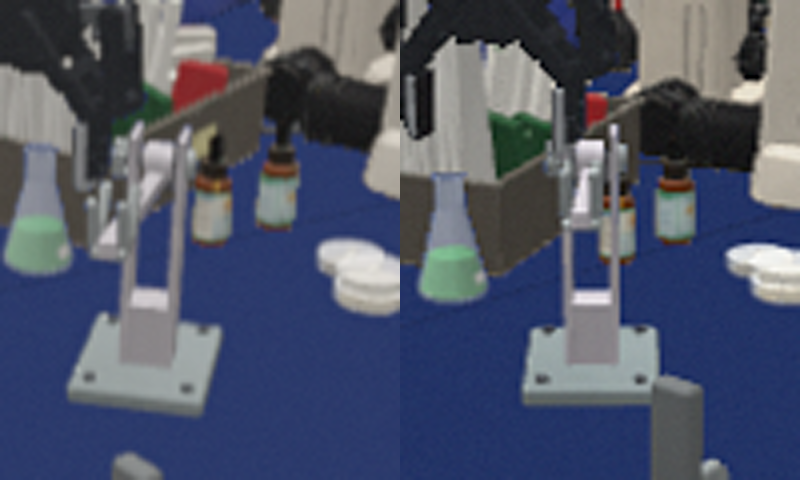

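View pics/z2.png

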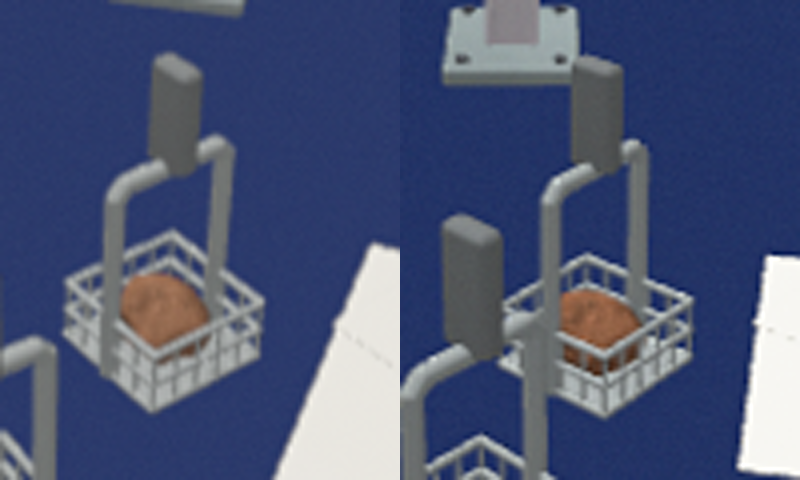

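Zooms: the tab top of the full basket is at scene (344.5,216) and side (340,206). The stand has twin posts, and its arm runs toward the lower left in the picture to the hook (scene ~(336,158), side ~(316,162)), partly behind the gripper. Next I'll compute positions from these.

```bash
python3 - <<'E'
from h import *
np.set_printoptions(precision=4,suppress=True)
a=load('scene0.png');b=load('side0.png')
s1=lambda x,y:(a,310+x/4,100+y/4); d1=lambda x,y:(b,270+(x-400)/4,110+y/4)
s2=lambda x,y:(a,300+x/4,200+y/4); d2=lambda x,y:(b,290+(x-400)/4,190+y/4)
print('tab',tri(s2(178,65),d2(598,67)),onz(*s2(178,65),.173),onz(*d2(598,67),.173))
for n,p,q in(('barL',(115,190),(550,195)),('barR',(222,145),(637,150))):
    print(n,tri(s2(*p),d2(*q)),onz(*s2(*p),.118),onz(*d2(*q),.118))
print('floor corners basket z=0 (near)',onz(*s2(153,410),.0),onz(*d2(603,415),.0))
for p in((63,280),(172,235),(263,300),(152,360)): print('rim s',onz(*s2(*p),.038))
for p in((497,308),(588,255),(692,300),(603,357)): print('rim d',onz(*d2(*p),.038))
for p in((100,315),(222,327),(205,405),(68,395)): print('base s',onz(*s1(*p),.01))
for p in((530,327),(658,327),(658,397),(523,397)): print('base d',onz(*d1(*p),.01))
for p,q in(((138,128),(570,128)),((186,128),(613,128))): print('post',onz(*s1(*p),.192),onz(*d1(*q),.192))
for p in((82,125),(105,200),(105,240),(120,150)): print('hook s',onz(*s1(*p),.2))
print(onz(*d1(558,90),.22),onz(*d1(585,210),.19))
E
```

```text
tab (array([0.5065, 0.1364, 0.1697]), [np.float64(0.000982644946415055), np.float64(0.0009826449464151318)]) [0.505  0.1404 0.173 ] [0.5025 0.1451 0.173 ]
barL (array([0.5172, 0.172 , 0.1137]), [np.float64(0.00042417886389619464), np.float64(0.0004241788638960879)]) [0.5145 0.1768 0.118 ] [0.5135 0.1802 0.118 ]
barR (array([0.4958, 0.106 , 0.1126]), [np.float64(0.0005348127585608046), np.float64(0.0005348127585608536)]) [0.4926 0.1129 0.118 ] [0.4914 0.1173 0.118 ]
floor corners basket z=0 (near) [0.4841 0.1813 0.    ] [0.4853 0.18   0.    ]
rim s [0.5523 0.163  0.038 ]
rim s [0.5267 0.0968 0.038 ]
rim s [0.4605 0.1164 0.038 ]
rim s [0.4824 0.1883 0.038 ]
rim d [0.5499 0.1638 0.038 ]
rim d [0.5265 0.0942 0.038 ]
rim d [0.4597 0.118  0.038 ]
rim d [0.4833 0.1863 0.038 ]
base s [ 0.7864 -0.2833  0.01  ]
base s [ 0.6975 -0.323   0.01  ]
base s [ 0.6453 -0.2015  0.01  ]
base s [ 0.7327 -0.1551  0.01  ]
base d [ 0.7897 -0.2855  0.01  ]
base d [ 0.6952 -0.323   0.01  ]
base d [ 0.6442 -0.1925  0.01  ]
base d [ 0.7342 -0.1563  0.01  ]
post [ 0.7301 -0.23    0.192 ] [ 0.7254 -0.2267  0.192 ]
post [ 0.7033 -0.2512  0.192 ] [ 0.6968 -0.2375  0.192 ]
hook s [ 0.7521 -0.1909  0.2   ]
hook s [ 0.664  -0.0808  0.2   ]
hook s [ 0.6303 -0.0272  0.2   ]
hook s [ 0.7045 -0.1638  0.2   ]
[ 0.7322 -0.222   0.22  ] [ 0.6388 -0.0549  0.19  ]
```

Call:
arm_command --moves '[{"x": 0.0233, "y": -0.0282, "gripper": 55}, {"x": 0.0233, "y": -0.0282}, {"x": 0.0233, "y": -0.0282}, {"x": 0.0233, "y": -0.0282}, {"x": 0.0233, "y": -0.0282}, {"x": 0.0233, "y": -0.0282}]'

```text
$.moves[0]: bad value
```

Call:
arm_command --moves '[{"wz": -0.1244}, {"wz": -0.1244}, {"wz": -0.1244}, {"wz": -0.1244}, {"wz": -0.1244}, {"wz": -0.1244}, {"wz": -0.1244}, {"wz": -0.1244}, {"wz": -0.1244}, {"wz": -0.1244}]'

```text
$.moves[0]: bad value
```

```bash
python3 - <<'E'
from h import *
from scipy.spatial.transform import Rotation as Q
np.set_printoptions(precision=4,suppress=True)
a=snap('scene','scene1.png');b=snap('side','side1.png');w=snap('wrist','w1.png')
print(onz(a,293,264,.173),onz(b,308,246,.173))
s=sense();print(s['time_s'],s['ee_pos'],Q.from_quat(s['tool_rot']).as_matrix(),s['opening'],s['joint_pos'])
A=cv2.resize(a['image'][110:190,320:400],None,fx=5,fy=5,interpolation=cv2.INTER_CUBIC);B=cv2.resize(b['image'][120:200,290:370],None,fx=5,fy=5,interpolation=cv2.INTER_CUBIC)
W=cv2.resize(w['image'],(320,200))
W=cv2.copyMakeBorder(W,0,0,0,480,cv2.BORDER_CONSTANT)
cv2.imwrite('pics/z3.png',np.vstack([np.hstack([A,B]),W])[:,:,::-1])
E
```

```text
[0.4942 0.3138 0.173 ] [0.4923 0.3143 0.173 ]
0.25 [0.6747 0.0001 0.2307] [[-0.      1.     -0.0011]
 [ 1.      0.      0.0002]
 [ 0.0002 -0.0011 -1.    ]] 0.08539941326601835 [-0.15    0.2867  1.5774  0.      1.2786 -0.15  ]
```

View pics/z3.png

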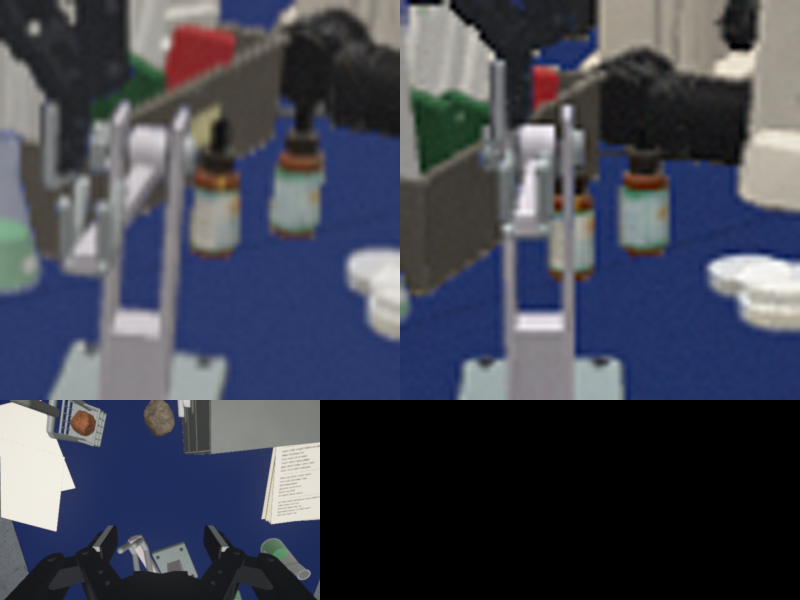

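The hook is visible between the posts and the fingers, and the wrist view confirms it points +y/−x from the base plate. The moves were refused, so I'll give every key in each row.

Call:
arm_command --moves '[{"x": 0.0233, "y": -0.0282, "z": 0, "wx": 0, "wy": 0, "wz": 0, "gripper": 55}, {"x": 0.0233, "y": -0.0282, "z": 0, "wx": 0, "wy": 0, "wz": 0, "gripper": 55}, {"x": 0.0233, "y": -0.0282, "z": 0, "wx": 0, "wy": 0, "wz": 0, "gripper": 55}, {"x": 0.0233, "y": -0.0282, "z": 0, "wx": 0, "wy": 0, "wz": 0, "gripper": 55}, {"x": 0.0233, "y": -0.0282, "z": 0, "wx": 0, "wy": 0, "wz": 0, "gripper": 55}, {"x": 0.0233, "y": -0.0282, "z": 0, "wx": 0, "wy": 0, "wz": 0, "gripper": 55}]'

```text
time_s: 0.75
ee_pos: [0.5042, 0.1407, 0.2311]
tool_rot: [0.707, 0.707, -0.0, -0.0]
contact_force: [-0.4, 0.6, -0.1]
opening: 0.0471
gripper_force: 0.0
```

Call:
arm_command --moves '[{"x": 0, "y": 0, "z": 0, "wx": 0, "wy": 0, "wz": -0.1244, "gripper": 55}, {"x": 0, "y": 0, "z": 0, "wx": 0, "wy": 0, "wz": -0.1244, "gripper": 55}, {"x": 0, "y": 0, "z": 0, "wx": 0, "wy": 0, "wz": -0.1244, "gripper": 55}, {"x": 0, "y": 0, "z": 0, "wx": 0, "wy": 0, "wz": -0.1244, "gripper": 55}, {"x": 0, "y": 0, "z": 0, "wx": 0, "wy": 0, "wz": -0.1244, "gripper": 55}, {"x": 0, "y": 0, "z": 0, "wx": 0, "wy": 0, "wz": -0.1244, "gripper": 55}, {"x": 0, "y": 0, "z": 0, "wx": 0, "wy": 0, "wz": -0.1244, "gripper": 55}, {"x": 0, "y": 0, "z": 0, "wx": 0, "wy": 0, "wz": -0.1244, "gripper": 55}, {"x": 0, "y": 0, "z": 0, "wx": 0, "wy": 0, "wz": -0.1244, "gripper": 55}, {"x": 0, "y": 0, "z": 0, "wx": 0, "wy": 0, "wz": -0.1244, "gripper": 55}]'

```text
time_s: 1.58
ee_pos: [0.5057, 0.1398, 0.2313]
tool_rot: [0.16, 0.987, -0.0, -0.0]
contact_force: [-0.2, 0.2, 0.3]
opening: 0.0472
gripper_force: 0.0
```

```bash
python3 - <<'E'
from h import *
from scipy.spatial.transform import Rotation as Q
np.set_printoptions(precision=4,suppress=True)
a=snap('scene','scene2.png');b=snap('side','side2.png');w=snap('wrist','w2.png')
s=sense();print(s['time_s'],s['ee_pos'],Q.from_quat(s['tool_rot']).as_matrix(),s['opening'],s['joint_pos'],w['xyz'],R(w)[:,2])
A=cv2.resize(a['image'][110:190,320:400],None,fx=5,fy=5,interpolation=cv2.INTER_CUBIC);B=cv2.resize(b['image'][120:200,290:370],None,fx=5,fy=5,interpolation=cv2.INTER_CUBIC)
W=cv2.resize(w['image'],(320,200))
W=cv2.copyMakeBorder(W,0,0,0,480,cv2.BORDER_CONSTANT)
cv2.imwrite('pics/z4.png',np.vstack([np.hstack([A,B]),W])[:,:,::-1])
E
```

```text
1.7333 [0.5057 0.1398 0.2313] [[-0.9461  0.3238 -0.0001]
 [ 0.3238  0.9461 -0.    ]
 [ 0.0001 -0.0001 -1.    ]] 0.047003735958699305 [ 0.0762 -0.0476  1.9433  0.      1.2461 -1.1648] [0.4343 0.1635 0.3742] [-0.2772  0.0938  0.9562]
```

View pics/z4.png

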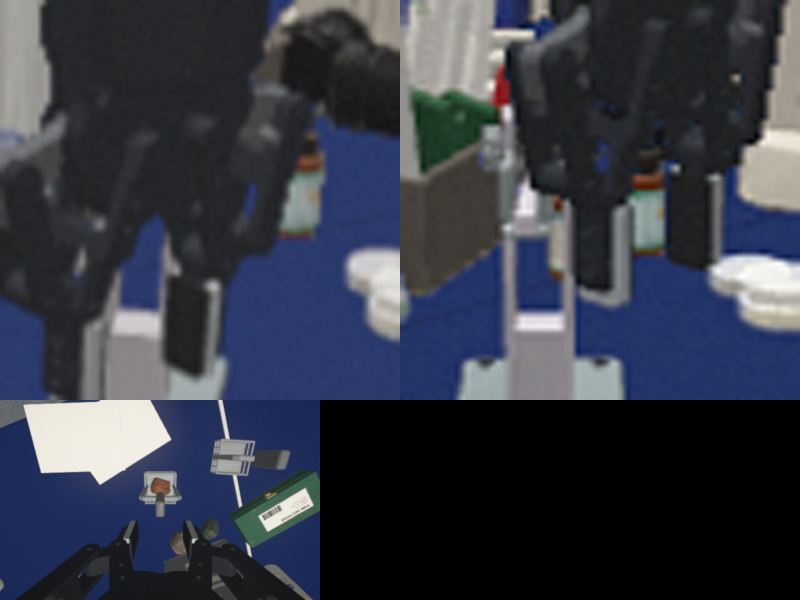

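Seen from the wrist, the basket is centred and aligned between the fingers (tab ~(160,505) in the composite). Descending and gripping.

Call:
arm_command --moves '[{"x": 0, "y": 0, "z": 0.03, "wx": 0, "wy": 0, "wz": 0, "gripper": 55}, {"x": 0, "y": 0, "z": 0.03, "wx": 0, "wy": 0, "wz": 0, "gripper": 55}, {"x": 0, "y": 0, "z": 0.02, "wx": 0, "wy": 0, "wz": 0, "gripper": 55}, {"x": 0, "y": 0, "z": 0.013, "wx": 0, "wy": 0, "wz": 0, "gripper": 55}, {"x": 0, "y": 0, "z": 0, "wx": 0, "wy": 0, "wz": 0, "gripper": 55}]'

```text
time_s: 2.15
ee_pos: [0.5031, 0.1396, 0.1345]
tool_rot: [0.164, 0.986, -0.001, -0.004]
contact_force: [-1.1, -0.8, 0.4]
opening: 0.0471
gripper_force: 0.0
```

Call:
arm_command --moves '[{"x": 0, "y": 0, "z": 0, "wx": 0, "wy": 0, "wz": 0, "gripper": 0}, {"x": 0, "y": 0, "z": 0, "wx": 0, "wy": 0, "wz": 0, "gripper": 0}, {"x": 0, "y": 0, "z": 0, "wx": 0, "wy": 0, "wz": 0, "gripper": 0}, {"x": 0, "y": 0, "z": 0, "wx": 0, "wy": 0, "wz": 0, "gripper": 0}, {"x": 0, "y": 0, "z": 0, "wx": 0, "wy": 0, "wz": 0, "gripper": 0}, {"x": 0, "y": 0, "z": 0, "wx": 0, "wy": 0, "wz": 0, "gripper": 0}]'

```text
time_s: 2.65
ee_pos: [0.5069, 0.14, 0.1399]
tool_rot: [0.163, 0.987, 0.0, 0.002]
contact_force: [0.6, 0.8, 3.6]
opening: 0.0133
gripper_force: 60.5
```

Gripped (13 mm opening, 60 N). Next I'll lift, then measure the hook from the earlier wrist and scene pictures.

Call:
arm_command --moves '[{"x": 0, "y": 0, "z": -0.01, "wx": 0, "wy": 0, "wz": 0, "gripper": 0}, {"x": 0, "y": 0, "z": -0.015, "wx": 0, "wy": 0, "wz": 0, "gripper": 0}, {"x": 0, "y": 0, "z": -0.02, "wx": 0, "wy": 0, "wz": 0, "gripper": 0}, {"x": 0, "y": 0, "z": -0.02, "wx": 0, "wy": 0, "wz": 0, "gripper": 0}, {"x": 0, "y": 0, "z": -0.02, "wx": 0, "wy": 0, "wz": 0, "gripper": 0}, {"x": 0, "y": 0, "z": -0.02, "wx": 0, "wy": 0, "wz": 0, "gripper": 0}, {"x": 0, "y": 0, "z": -0.012, "wx": 0, "wy": 0, "wz": 0, "gripper": 0}, {"x": 0, "y": 0, "z": 0, "wx": 0, "wy": 0, "wz": 0, "gripper": 0}, {"x": 0, "y": 0, "z": 0, "wx": 0, "wy": 0, "wz": 0, "gripper": 0}]'

```text
time_s: 3.4
ee_pos: [0.5056, 0.1398, 0.2553]
tool_rot: [0.163, 0.987, -0.0, 0.0]
contact_force: [-0.5, -0.8, -3.0]
opening: 0.0134
gripper_force: 59.9
```

```bash
python3 - <<'E'
from h import *
np.set_printoptions(precision=3,suppress=True)
w=load('w1.png');a=load('scene1.png')
print(w['camera_matrix'][0],proj(w,[.637,-.05,.2]),proj(a,[.637,-.05,.2]))
s=np.array([.637,-.05,.2]);x=np.array([.39,-.92,0])
for t in(-.028,.028):print(proj(w,s+t*x+[0,0,.02]),proj(a,s+t*x+[0,0,.02]))
W=cv2.resize(w['image'][250:400,220:400],None,fx=4,fy=4,interpolation=cv2.INTER_CUBIC)
cv2.imwrite('pics/z5.png',W[:,:,::-1])
E
```

```text
[295.058   0.    320.846] [267.025 298.916] [338.986 156.354]
[240.463 282.458] [337.506 152.725]
[280.606 352.186] [341.169 144.318]
```

View pics/z5.png

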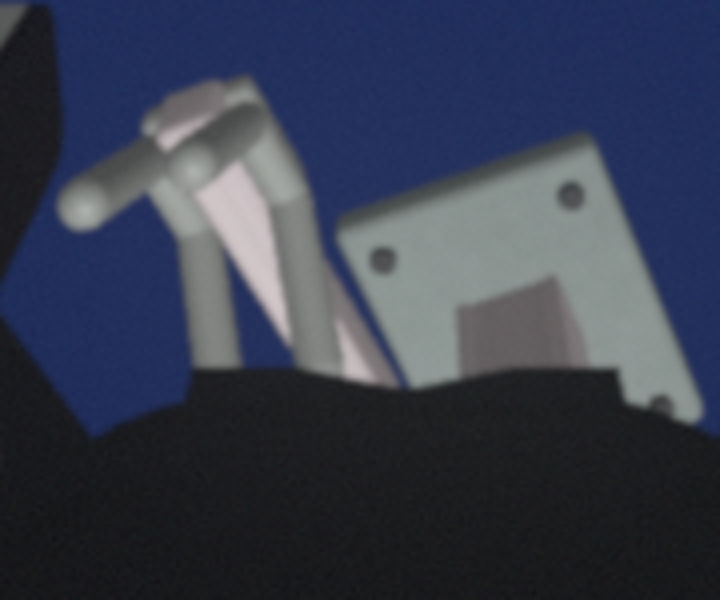

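The wrist crop shows the arm tip at ~(195,95) zoomed. There are two front prongs ending at (85,200) and (190,165), rear legs running down past (215,360) and (320,360), and the base plate at right. Triangulating these with the scene view.

```bash
python3 - <<'E'
from h import *
np.set_printoptions(precision=3,suppress=True)
w=load('w1.png');a=load('scene1.png');b=load('side1.png')
W=lambda x,y:(w,220+x/4,250+y/4);S=lambda x,y:(a,320+x/5,110+y/5);D=lambda x,y:(b,290+(x-400)/5,120+y/5)
for n,p in(('lipL',(85,200)),('lipR',(190,165)),('tip',(195,85)),('bendL',(190,232)),('bendR',(290,195)),('valL',(160,150)),('valR',(258,105))):
  print(n,[onz(*W(*p),z)[:2] for z in(.18,.2,.22,.24)])
print('base',[onz(*W(*p),.01)[:2] for p in((340,225),(590,140),(700,415))])
for p in((65,200),(85,180),(105,180),(50,105),(50,185),(80,262),(100,130)):
  print('scene',p,[onz(*S(*p),z)[:2] for z in(.18,.2,.22,.24)])
for q in((65,200),(85,180),(50,105)): print(q,tri(W(190,165),S(*q)))
for q in((105,180),(105,200),(65,200),(85,180)): print(q,tri(W(85,200),S(*q)))
f=np.vstack([a['image'][110:180,320:380]]);g=b['image'][120:190,300:360]
cv2.imwrite('pics/z6.png',cv2.resize(np.hstack([f,g]),(800,467),interpolation=cv2.INTER_LANCZOS4)[:,:,::-1])
E
```

```text
lipL [array([ 0.613, -0.065]), array([ 0.619, -0.051]), array([ 0.626, -0.036]), array([ 0.632, -0.022])]
lipR [array([ 0.633, -0.058]), array([ 0.638, -0.044]), array([ 0.642, -0.03 ]), array([ 0.646, -0.017])]
tip [array([ 0.635, -0.04 ]), array([ 0.639, -0.029]), array([ 0.643, -0.017]), array([ 0.647, -0.005])]
bendL [array([ 0.633, -0.073]), array([ 0.637, -0.057]), array([ 0.641, -0.042]), array([ 0.646, -0.027])]
bendR [array([ 0.652, -0.064]), array([ 0.654, -0.05 ]), array([ 0.657, -0.036]), array([ 0.659, -0.021])]
valL [array([ 0.628, -0.054]), array([ 0.633, -0.041]), array([ 0.638, -0.028]), array([ 0.642, -0.014])]
valR [array([ 0.647, -0.045]), array([ 0.65 , -0.032]), array([ 0.652, -0.02 ]), array([ 0.655, -0.008])]
base [array([ 0.651, -0.199]), array([ 0.74 , -0.163]), array([ 0.787, -0.284])]
scene (65, 200) [array([ 0.697, -0.12 ]), array([ 0.67 , -0.076]), array([ 0.643, -0.032]), array([0.616, 0.011])]
scene (85, 180) [array([ 0.705, -0.151]), array([ 0.677, -0.105]), array([ 0.65, -0.06]), array([ 0.622, -0.015])]
scene (105, 180) [array([ 0.696, -0.157]), arr
[... 644 characters left out ...]
64854)])
(85, 180) (array([ 0.639, -0.031,  0.227]), [np.float64(0.006476704167790571), np.float64(0.006476704167790479)])
(50, 105) (array([ 0.646, -0.006,  0.267]), [np.float64(0.008685819426902977), np.float64(0.008685819426903019)])
(105, 180) (array([ 0.626, -0.032,  0.231]), [np.float64(0.004022870000148522), np.float64(0.004022870000148596)])
(105, 200) (array([ 0.625, -0.036,  0.222]), [np.float64(0.0012996936828330438), np.float64(0.0012996936828329907)])
(65, 200) (array([ 0.633, -0.024,  0.229]), [np.float64(0.005953798466626006), np.float64(0.005953798466625973)])
(85, 180) (array([ 0.63 , -0.026,  0.235]), [np.float64(0.00039553117100923414), np.float64(0.00039553117100921424)])
```

View pics/z6.png

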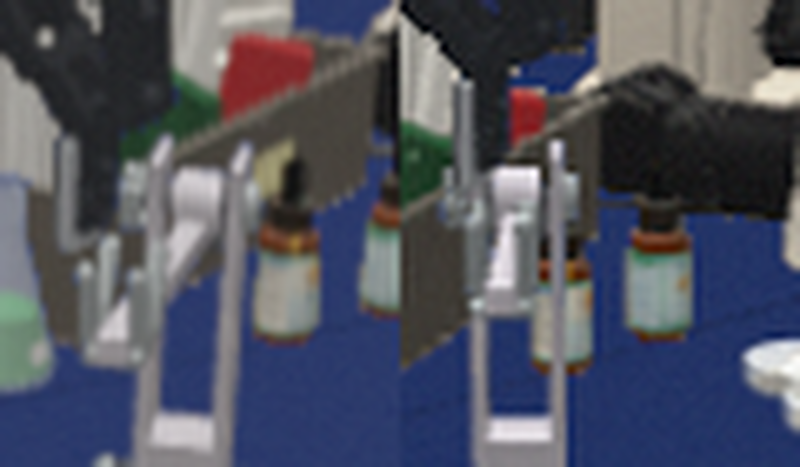

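The front lips triangulate to (0.634,−0.033,0.221), separated along ~20–22°, and the base plate agrees. That puts the hook seat at about (0.644,−0.0575,0.200), with its x axis at −68°. I'll go to 120 mm in front of it and turn.

Call:
arm_command --moves '[{"x": -0.0116, "y": -0.0051, "z": 0, "wx": 0, "wy": 0, "wz": 0, "gripper": 0}, {"x": -0.0232, "y": -0.0102, "z": 0, "wx": 0, "wy": 0, "wz": 0, "gripper": 0}, {"x": -0.0232, "y": -0.0102, "z": 0, "wx": 0, "wy": 0, "wz": 0, "gripper": 0}, {"x": -0.0232, "y": -0.0102, "z": 0, "wx": 0, "wy": 0, "wz": 0, "gripper": 0}, {"x": -0.0232, "y": -0.0102, "z": 0, "wx": 0, "wy": 0, "wz": 0, "gripper": 0}, {"x": -0.0116, "y": -0.0051, "z": 0, "wx": 0, "wy": 0, "wz": 0, "gripper": 0}]'

```text
time_s: 3.9
ee_pos: [0.6005, 0.0515, 0.2527]
tool_rot: [0.164, 0.987, -0.001, -0.001]
contact_force: [0.4, -0.4, -1.9]
opening: 0.0133
gripper_force: 59.8
```

Call:
arm_command --moves '[{"x": 0, "y": 0, "z": 0, "wx": 0, "wy": 0, "wz": 0.06, "gripper": 0}, {"x": 0, "y": 0, "z": 0, "wx": 0, "wy": 0, "wz": 0.1, "gripper": 0}, {"x": 0, "y": 0, "z": 0, "wx": 0, "wy": 0, "wz": 0.12, "gripper": 0}, {"x": 0, "y": 0, "z": 0, "wx": 0, "wy": 0, "wz": 0.12, "gripper": 0}, {"x": 0, "y": 0, "z": 0, "wx": 0, "wy": 0, "wz": 0.12, "gripper": 0}, {"x": 0, "y": 0, "z": 0, "wx": 0, "wy": 0, "wz": 0.12, "gripper": 0}, {"x": 0, "y": 0, "z": 0, "wx": 0, "wy": 0, "wz": 0.12, "gripper": 0}, {"x": 0, "y": 0, "z": 0, "wx": 0, "wy": 0, "wz": 0.1, "gripper": 0}, {"x": 0, "y": 0, "z": 0, "wx": 0, "wy": 0, "wz": 0, "gripper": 0}, {"x": 0, "y": 0, "z": 0, "wx": 0, "wy": 0, "wz": 0, "gripper": 0}]'

```text
time_s: 4.73
ee_pos: [0.5988, 0.0542, 0.2539]
tool_rot: [0.558, 0.83, -0.001, -0.001]
contact_force: [0.8, -0.2, -2.6]
opening: 0.0132
gripper_force: 59.8
```

```bash
python3 - <<'E'
from h import *
from scipy.spatial.transform import Rotation as Q
np.set_printoptions(precision=4,suppress=True)
s=sense();M=Q.from_quat(s['tool_rot']).as_matrix();t=np.array([.644,-.0575,.2]);p=np.array(s['ee_pos'])
print(s['time_s'],p,M,'to seat in tool frame',M.T@(t+[0,0,.0235]-p),s['contact_force'])
a=snap('scene','scene3.png');b=snap('side','side3.png')
A=a['image'][110:230,300:400];B=b['image'][120:240,280:380]
im=cv2.resize(np.hstack([A,B]),None,fx=4,fy=4,interpolation=cv2.INTER_LANCZOS4)
cv2.imwrite('pics/z7.png',im[:,:,::-1])
print('pred bar', proj(a,p-[0,0,.0235]),proj(b,p-[0,0,.0235]),'seat',proj(a,t),proj(b,t))
E
```

```text
4.7333 [0.5988 0.0542 0.2539] [[-0.377   0.9262 -0.0025]
 [ 0.9262  0.377   0.0002]
 [ 0.0011 -0.0022 -1.    ]] to seat in tool frame [-0.1205 -0.0002  0.0303] [ 0.8416 -0.1566 -2.6194]
pred bar [328.9149 162.1024] [312.7777 160.4274] seat [338.1531 154.7235] [314.6767 158.0503]
```

View pics/z7.png

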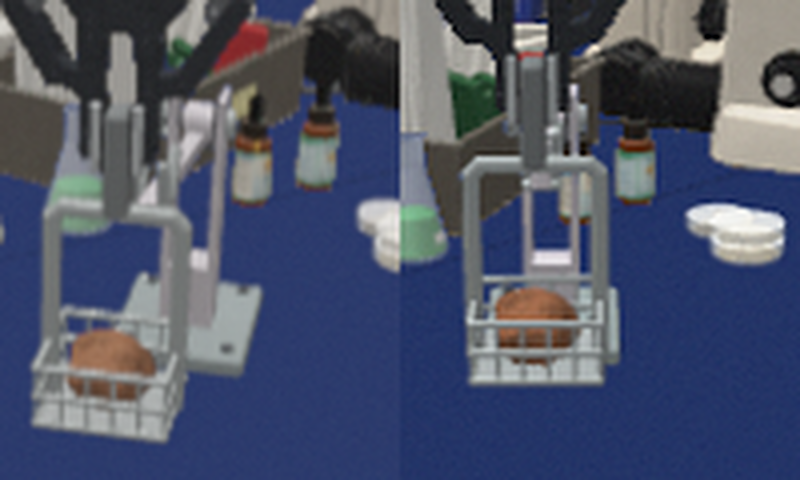

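The basket is upright and square to the arm, with its bar at scene zoom (117,210) as predicted. Advancing 120 mm along the hook's +x.

Call:
arm_command --moves '[{"x": -0.01, "y": 0, "z": 0, "wx": 0, "wy": 0, "wz": 0, "gripper": 0}, {"x": -0.02, "y": 0, "z": 0, "wx": 0, "wy": 0, "wz": 0, "gripper": 0}, {"x": -0.02, "y": 0, "z": 0, "wx": 0, "wy": 0, "wz": 0, "gripper": 0}, {"x": -0.02, "y": 0, "z": 0, "wx": 0, "wy": 0, "wz": 0, "gripper": 0}, {"x": -0.02, "y": 0, "z": 0, "wx": 0, "wy": 0, "wz": 0, "gripper": 0}, {"x": -0.02, "y": 0, "z": 0, "wx": 0, "wy": 0, "wz": 0, "gripper": 0}, {"x": -0.01, "y": 0, "z": 0, "wx": 0, "wy": 0, "wz": 0, "gripper": 0}, {"x": 0, "y": 0, "z": 0, "wx": 0, "wy": 0, "wz": 0, "gripper": 0}, {"x": 0, "y": 0, "z": 0, "wx": 0, "wy": 0, "wz": 0, "gripper": 0}, {"x": 0, "y": 0, "z": 0, "wx": 0, "wy": 0, "wz": 0, "gripper": 0}]'

```text
time_s: 5.67
ee_pos: [0.6439, -0.0562, 0.2551]
tool_rot: [0.559, 0.829, 0.0, -0.001]
contact_force: [0.3, -0.1, -1.6]
opening: 0.0131
gripper_force: 59.7
```

```bash
python3 - <<'E'
from h import *
from scipy.spatial.transform import Rotation as Q
np.set_printoptions(precision=4,suppress=True)
s=sense();M=Q.from_quat(s['tool_rot']).as_matrix();t=np.array([.644,-.0575,.2]);p=np.array(s['ee_pos'])
print(s['time_s'],p,'to seat in tool frame',M.T@(t+[0,0,.0235]-p),s['contact_force'])
a=snap('scene','scene4.png');b=snap('side','side4.png')
A=a['image'][110:230,300:400];B=b['image'][110:230,270:370]
im=cv2.resize(np.hstack([A,B]),None,fx=4,fy=4,interpolation=cv2.INTER_LANCZOS4)
cv2.imwrite('pics/z8.png',im[:,:,::-1])
E
```

```text
5.6667 [ 0.6439 -0.0562  0.2551] to seat in tool frame [-0.0012 -0.0004  0.0316] [ 0.2623 -0.1206 -1.5711]
```

View pics/z8.png

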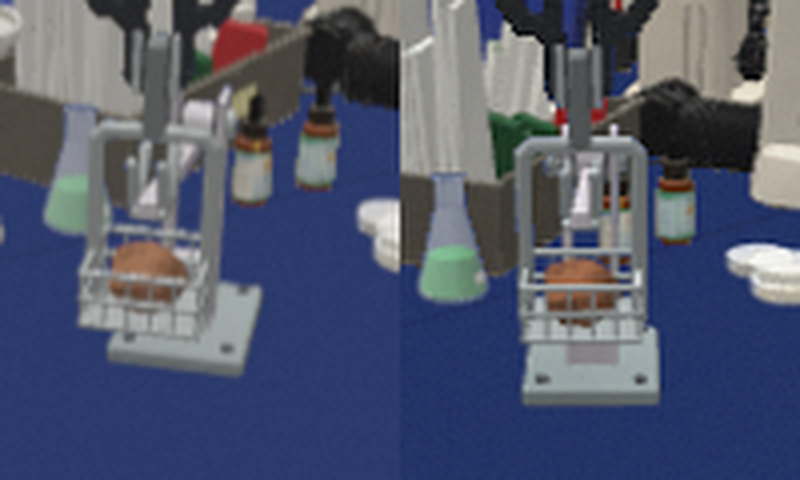

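The hook's two prongs are centred inside the frame, under the bar (10 of 10 pictures used). Lowering onto the hook while watching the force.

Call:
arm_command --moves '[{"x": -0.001, "y": 0, "z": 0.006, "wx": 0, "wy": 0, "wz": 0, "gripper": 0}, {"x": 0, "y": 0, "z": 0.006, "wx": 0, "wy": 0, "wz": 0, "gripper": 0}, {"x": 0, "y": 0, "z": 0.006, "wx": 0, "wy": 0, "wz": 0, "gripper": 0}, {"x": 0, "y": 0, "z": 0.006, "wx": 0, "wy": 0, "wz": 0, "gripper": 0}, {"x": 0, "y": 0, "z": 0.006, "wx": 0, "wy": 0, "wz": 0, "gripper": 0}, {"x": 0, "y": 0, "z": 0, "wx": 0, "wy": 0, "wz": 0, "gripper": 0}, {"x": 0, "y": 0, "z": 0, "wx": 0, "wy": 0, "wz": 0, "gripper": 0}]'

```text
time_s: 6.35
ee_pos: [0.6439, -0.0572, 0.2243]
tool_rot: [0.559, 0.829, -0.0, -0.002]
contact_force: [-1.6, 2.0, -0.7]
opening: 0.013
gripper_force: 59.9
```

Call:
arm_command --moves '[{"x": 0, "y": 0, "z": 0.005, "wx": 0, "wy": 0, "wz": 0, "gripper": 0}, {"x": 0, "y": 0, "z": 0.005, "wx": 0, "wy": 0, "wz": 0, "gripper": 0}, {"x": 0, "y": 0, "z": 0.005, "wx": 0, "wy": 0, "wz": 0, "gripper": 0}, {"x": 0, "y": 0, "z": 0.005, "wx": 0, "wy": 0, "wz": 0, "gripper": 0}, {"x": 0, "y": 0, "z": 0, "wx": 0, "wy": 0, "wz": 0, "gripper": 0}, {"x": 0, "y": 0, "z": 0, "wx": 0, "wy": 0, "wz": 0, "gripper": 0}, {"x": 0, "y": 0, "z": 0, "wx": 0, "wy": 0, "wz": 0, "gripper": 0}]'

```text
time_s: 6.93
ee_pos: [0.6436, -0.0557, 0.2051]
tool_rot: [0.559, 0.829, 0.001, -0.003]
contact_force: [-4.0, 6.6, -1.3]
opening: 0.0136
gripper_force: 60.0
```

Call:
arm_command --moves '[{"x": 0, "y": 0, "z": 0.005, "wx": 0, "wy": 0, "wz": 0, "gripper": 0}, {"x": 0, "y": 0, "z": 0.005, "wx": 0, "wy": 0, "wz": 0, "gripper": 0}, {"x": 0, "y": 0, "z": 0.005, "wx": 0, "wy": 0, "wz": 0, "gripper": 0}, {"x": 0, "y": 0, "z": 0.005, "wx": 0, "wy": 0, "wz": 0, "gripper": 0}, {"x": 0, "y": 0, "z": 0, "wx": 0, "wy": 0, "wz": 0, "gripper": 0}, {"x": 0, "y": 0, "z": 0, "wx": 0, "wy": 0, "wz": 0, "gripper": 0}, {"x": 0, "y": 0, "z": 0, "wx": 0, "wy": 0, "wz": 0, "gripper": 0}]'

```text
time_s: 7.52
ee_pos: [0.6436, -0.0556, 0.1851]
tool_rot: [0.559, 0.829, 0.001, -0.003]
contact_force: [-3.2, 6.8, -0.4]
opening: 0.0131
gripper_force: 60.1
```

The hook pushes the bar back about 7 N along its −x, so I'm a little too deep. I'll back off 2 mm and keep lowering.

Call:
arm_command --moves '[{"x": 0.001, "y": 0, "z": 0.003, "wx": 0, "wy": 0, "wz": 0, "gripper": 0}, {"x": 0.001, "y": 0, "z": 0.003, "wx": 0, "wy": 0, "wz": 0, "gripper": 0}, {"x": 0, "y": 0, "z": 0.003, "wx": 0, "wy": 0, "wz": 0, "gripper": 0}, {"x": 0, "y": 0, "z": 0.003, "wx": 0, "wy": 0, "wz": 0, "gripper": 0}, {"x": 0, "y": 0, "z": 0, "wx": 0, "wy": 0, "wz": 0, "gripper": 0}, {"x": 0, "y": 0, "z": 0, "wx": 0, "wy": 0, "wz": 0, "gripper": 0}, {"x": 0, "y": 0, "z": 0, "wx": 0, "wy": 0, "wz": 0, "gripper": 0}]'

```text
time_s: 8.1
ee_pos: [0.6438, -0.056, 0.1734]
tool_rot: [0.559, 0.829, 0.0, -0.0]
contact_force: [-2.4, 2.7, 0.2]
opening: 0.0133
gripper_force: 60.2
```

```bash
python3 - <<'E'
from h import *
np.set_printoptions(precision=4,suppress=True)
s=sense();print(s['ee_pos'],s['contact_force'],s['moment'])
E
```

```text
[ 0.6438 -0.056   0.1734] [-2.4215  2.7458  0.2468] [ 0.5575  0.5543 -0.0038]
```

Call:
arm_command --moves '[{"x": 0.0005, "y": 0, "z": 0.002, "wx": 0, "wy": 0, "wz": 0, "gripper": 0}, {"x": 0.0005, "y": 0, "z": 0.002, "wx": 0, "wy": 0, "wz": 0, "gripper": 0}, {"x": 0, "y": 0, "z": 0.002, "wx": 0, "wy": 0, "wz": 0, "gripper": 0}, {"x": 0, "y": 0, "z": 0.002, "wx": 0, "wy": 0, "wz": 0, "gripper": 0}, {"x": 0, "y": 0, "z": 0, "wx": 0, "wy": 0, "wz": 0, "gripper": 0}, {"x": 0, "y": 0, "z": 0, "wx": 0, "wy": 0, "wz": 0, "gripper": 0}, {"x": 0, "y": 0, "z": 0, "wx": 0, "wy": 0, "wz": 0, "gripper": 0}, {"x": 0, "y": 0, "z": 0, "wx": 0, "wy": 0, "wz": 0, "gripper": 0}, {"x": 0, "y": 0, "z": 0, "wx": 0, "wy": 0, "wz": 0, "gripper": 0}, {"x": 0, "y": 0, "z": 0, "wx": 0, "wy": 0, "wz": 0, "gripper": 0}]'

```text
time_s: 8.93
ee_pos: [0.6435, -0.0549, 0.1653]
tool_rot: [0.559, 0.829, 0.0, -0.0]
contact_force: [-1.7, 2.6, -0.4]
opening: 0.0136
gripper_force: 60.2
```

```bash
python3 - <<'E'
from h import *
np.set_printoptions(precision=4,suppress=True)
F=[]
for i in range(8):
    a=read_camera('scene');F.append(sense()['contact_force'])
b=snap('side','side5.png')
s=sense();print(s['time_s'],s['ee_pos'],np.mean(F,0),np.std(F,0))
d=load('scene4.png')['image']
p=np.array(s['ee_pos'])-[0,0,.0235]; print('bar now',p,proj(a,p))
A=a['image'][110:230,300:400];B=b['image'][110:230,270:370]
# pale-lilac arm tip face / rock mask check numerically
for n,im in(('before',d),('now',a['image'])):
    h=cv2.cvtColor(im,cv2.COLOR_RGB2HSV).astype(int);m=(h[...,0]<16)&(h[...,1]>90)&(h[...,2]>70);m[:150]=0;m[260:]=0;m[:,:300]=0;m[:,380:]=0
    y,x=np.nonzero(m);print(n,'rock px',x.mean(),y.mean(),len(x))
E
```

```text
9.3833 [ 0.6435 -0.055   0.1653] [-1.8895  2.8232  0.3028] [0.3078 0.6808 0.2041]
bar now [ 0.6435 -0.055   0.1418] [336.7133 177.205 ]
before rock px 336.52941176470586 176.1691176470588 136
now rock px 335.28275862068966 207.91724137931035 145
```

The spring carries the weight: vertical force is about 0 at 58 mm of sink, and it's still. I'll relieve the last side force and then open.

Call:
arm_command --moves '[{"x": 0.001, "y": 0, "z": 0, "wx": 0, "wy": 0, "wz": 0, "gripper": 0}, {"x": 0, "y": 0, "z": 0, "wx": 0, "wy": 0, "wz": 0, "gripper": 0}, {"x": 0, "y": 0, "z": 0, "wx": 0, "wy": 0, "wz": 0, "gripper": 0}, {"x": 0, "y": 0, "z": 0, "wx": 0, "wy": 0, "wz": 0, "gripper": 0}, {"x": 0, "y": 0, "z": 0, "wx": 0, "wy": 0, "wz": 0, "gripper": 0}, {"x": 0, "y": 0, "z": 0, "wx": 0, "wy": 0, "wz": 0, "gripper": 0}]'

```text
time_s: 9.88
ee_pos: [0.6432, -0.0543, 0.1654]
tool_rot: [0.559, 0.829, -0.0, 0.0]
contact_force: [-1.3, 1.4, 1.0]
opening: 0.0133
gripper_force: 60.2
```

Call:
arm_command --moves '[{"x": 0, "y": 0, "z": 0, "wx": 0, "wy": 0, "wz": 0, "gripper": 50}, {"x": 0, "y": 0, "z": 0, "wx": 0, "wy": 0, "wz": 0, "gripper": 50}, {"x": 0, "y": 0, "z": 0, "wx": 0, "wy": 0, "wz": 0, "gripper": 50}, {"x": 0, "y": 0, "z": 0, "wx": 0, "wy": 0, "wz": 0, "gripper": 50}, {"x": 0, "y": 0, "z": 0, "wx": 0, "wy": 0, "wz": 0, "gripper": 50}, {"x": 0, "y": 0, "z": 0, "wx": 0, "wy": 0, "wz": 0, "gripper": 50}, {"x": 0, "y": 0, "z": 0, "wx": 0, "wy": 0, "wz": 0, "gripper": 50}, {"x": 0, "y": 0, "z": 0, "wx": 0, "wy": 0, "wz": 0, "gripper": 50}]'

```text
time_s: 10.55
ee_pos: [0.6431, -0.0543, 0.1653]
tool_rot: [0.559, 0.829, -0.0, 0.0]
contact_force: [-0.5, -0.4, -0.1]
opening: 0.0425
gripper_force: 0.0
```

Call:
arm_command --moves '[{"x": 0, "y": 0, "z": -0.01, "wx": 0, "wy": 0, "wz": 0, "gripper": 50}, {"x": 0, "y": 0, "z": -0.02, "wx": 0, "wy": 0, "wz": 0, "gripper": 50}, {"x": 0, "y": 0, "z": -0.02, "wx": 0, "wy": 0, "wz": 0, "gripper": 50}, {"x": 0, "y": 0, "z": -0.03, "wx": 0, "wy": 0, "wz": 0, "gripper": 50}, {"x": 0, "y": 0, "z": -0.03, "wx": 0, "wy": 0, "wz": 0, "gripper": 50}, {"x": 0, "y": 0, "z": -0.03, "wx": 0, "wy": 0, "wz": 0, "gripper": 50}, {"x": 0, "y": 0, "z": 0, "wx": 0, "wy": 0, "wz": 0, "gripper": 50}, {"x": 0, "y": 0, "z": 0, "wx": 0, "wy": 0, "wz": 0, "gripper": 50}, {"x": 0, "y": 0, "z": 0, "wx": 0, "wy": 0, "wz": 0, "gripper": 50}, {"x": 0, "y": 0, "z": 0, "wx": 0, "wy": 0, "wz": 0, "gripper": 50}]'

```text
time_s: 11.38
ee_pos: [0.6423, -0.054, 0.3034]
tool_rot: [0.559, 0.829, -0.001, -0.001]
contact_force: [0.5, 0.4, -0.0]
opening: 0.043
gripper_force: 0.0
```

```bash
python3 - <<'E'
from h import *
from scipy.spatial.transform import Rotation as Q
for i in range(6):
    a=snap('scene','scene6.png')
    im=a['image']
    h=cv2.cvtColor(im,cv2.COLOR_RGB2HSV).astype(int);m=(h[...,0]<16)&(h[...,1]>90)&(h[...,2]>70);m[:150]=0;m[260:]=0;m[:,:300]=0;m[:,380:]=0
    y,x=np.nonzero(m);print('rock px',x.mean().round(2),y.mean().round(2),len(x))
# tab: dark grey upright
t=np.array([.6435,-.055,.1418]);print('tab top pred',proj(a,t+[0,0,.058]),'bar',proj(a,t))
g=im[150:185,325:350].astype(int)
for r in g[::2]: print(' '.join('%3d'%v for v in (r[:,2]-r[:,0])))
s=sense();print(s['ee_pos'],s['contact_force'],s['time_s'])
E
```

```text
rock px 335.92 209.33 134
rock px 335.92 209.33 134
rock px 335.89 209.26 133
rock px 335.92 209.33 134
rock px 335.64 209.69 134
rock px 335.92 209.33 134
tab top pred [337.77234067 155.16370238] bar [336.70226467 177.20618511]
 15  -9 -12 -12 -10  -9 -12 -11 -11 -10 -11 -11 -12 -10 -11 -11  -4  -1  -2   0   3  -1  -2  -1  -1
 28  -4 -12 -11 -12 -10 -11 -12 -12 -10  -9 -10 -11 -12 -12   1  21  -1  -2  -2  -2  -1  -1  -2  20
 18  -5 -12 -11 -10 -10 -10 -11 -12 -10  -2  12   8   6   5   0  17  -1  -2  -2  -2  -3  -3   4  55
 13  30  -5 -13 -10 -12 -13 -10 -10  -3   7   5   4   4   3   4   9  -1  -2  -2  -2  -3   0  42  61
  7  15  -5 -12 -12 -11 -12 -10  -4   9   2   3   2   2   2   5   6  -1  -1  -1  -3  -3  18  57  65
  5   8  30  -2 -11 -11 -14 -12  -7   3   2   1   2   2   1   1  -1  -1  -1  -2  -3   5  54  67  64
 -5  -3  13  49  59  54  24  34  39   4   1   1   2   2   0  -1  -1  -2  -2  -2  -1  37  65  65  64
 -1   1  17  49  65  67  67  65  42   3   1   2   2   2   2   0  -2  -1  -2  -3  15  56  64  61  62
 16  22  39  61  64  64  66  61  38   2   2   2   2   1   2   0  -1  -1
[... 312 characters left out ...]
   9   9   7  10
 51  53  53  59  61  62  64  42   3   2   2   1   2   1   3   3   3   1  -1  -2  -1  -1  -1  -2  -1
  1   2   3   8   8   8  14  15   3   2   2   1   1   3   3   2   2   2   0   0  -2  -2  -1  -2  -2
  2   1   1   1   2   1   2   2   2   2   2   2   2   3   3   3   3   3   3   3   2   2   2   2   2
 35  57  50  50  44  23   1   1   2   1  -1  -1   0   1   2   3   2   1   1   2   2   1   2   2   3
 45  64  68  67  64  51   7   0   1   0  -1  -1  -2   1   2   3   3   1  -1  -1  -1  -1  -1   0   2
 49  66  64  64  65  59  28   2   1  -1   0  -1  -2   0   1   2   1   0  -1  -1   0  -1   0   0   0
[ 0.64286283 -0.05412932  0.3043699 ] [-1.15771906  0.18882906  0.83506109] 11.6833
```

After release the basket hangs still. The rock is steady at (335.9,209.3), and the tab top and bar are within 1–2 px of prediction. The gripper is clear, so I'm handing in.

```bash
python3 -c "
from station import env; print(env.sign_off())"
```

```text
the job is handed in; nothing more can be done
None
```

The basket with the rock hangs on the hook with the arm standing still about 60 mm lower (estimated from the tool height and camera). The gripper is clear, I never went near the empty basket, and I handed the job in at about 12 s; no verdict came back.

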